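Set the dose ring of a capsule filler and put its brake on

ROBOT

A 7-joint arm with a two-finger parallel gripper is mounted at the origin on the work surface. World frame = base frame: x ahead of the robot, y to its left, z up, the work surface at z = 0. Lengths are in m, angles in rad, forces in N, time in s.
With the tool pointing down it reaches from about 0.4 to 0.85 m from the base axis. Payload 4.5 kg.
Tool frame: the origin (TCP) lies at the centre of the arm's flange, where the gripper is bolted on; the fingertips stand r.tcp_to_tips ahead of it and the grasp point (between the pads) lies 147 mm ahead of it (r.tcp_to_tips is the distance from the TCP to the fingertips, in m); x points along the fingers, y is the direction in which the jaws open and shut, and the axes are right-handed (so a half turn about x gives the same grasp; the last joint's range is limited). The gripper opens to 88 mm and grips with 3 to 60 N. Pads are 18 mm wide; open, the fingers measure 123 mm over their backs; the gripper's body (75 mm by 187 mm) begins 45 mm behind the grasp point.
Start: joints at [-1.278, 0.689, -0.195, 1.565, 0.157, 0.902, -0.215], TCP at [0.16, 0.604, 0.405] pointing down, gripper open.
Joint ranges: [-3.01, 3.01], [-0.46, 2.08], [-1.47, 1.51], [0.13, 2.56], [-1, 4.14], [0.04, 2.09], [-2.66, 2.66]. Speed limits (rad/s): [2.57, 2.57, 3.14, 3.14, 3.14, 3.14, 3.14].

INTERFACE

Orientations are given as a unit quaternion [x, y, z, w].
In Python, from plant import r, eyes gives the robot as it stands.
- The arm moves only by the tool carry_out, never from a script. Its argument "targets" is text: rows parted by semicolons, each of 5 numbers parted by spaces: the opening, from 0 (shut) to 1 (fully open), then the shift along the tool's x, y, z in mm, then the turn about the tool's x in rad. A call has 1 to 20 rows; each row shifts and turns the commanded pose from where the row before left it, along the tool's axes as they then stand; what a row does not reach is not made up. A row lasts 1/12 s, in which the tool goes at most 41.7 mm and 7.16 degrees, less where a joint would pass 70% of its speed; a pose out of reach is approached as far as the arm can. A call is refused whole if a number of a shift passes 41.7 or a number of a turn 0.125, either way. A call with a gripper value outside its range is refused whole. The fingers move at their own pace and stop on an object; "force" is the grip in N (left out, the last holds). Time passes only in rows, so rows that do not move let the fingers close. It gives the time, the measured TCP pose, the force and the opening at its end, in the units of the state.
- r.get_state(): the state, without advancing time (a new reading comes with each control period).
- eyes.snapshot(name): name is "side" or "top"; returns (picture, depth): 420x560x3 uint8, blue, green, red; 420x560 float32, m along the optical axis (not along the pixel's ray), 0 where there is no reading.
- eyes.camera_params(name): a dict with "intrinsics" (3x3 intrinsics, pixels), "rvec" (rotation vector, rad) and "tvec" (3), from world to camera coordinates, as OpenCV has them. Camera axes: x right, y down, z forward; pixel columns grow to the right and rows downward; lengths in m; the calibration is good to about 2 mm. A picture is of the moment at which its call begins. camera_params takes no time and is no camera call.
- r.finish_job(): hands the job in, once; it reports no verdict.
The state is a dict: "clock": time; "q": joint angles; "qd": joint speeds; "joint_torque": joint torques, N m; "tool_pos": TCP position; "eef_rot": TCP orientation; "contact_force": force on the tool from outside, world axes, zero at the start; "moment": the same for the moment, N m; "opening": opening from 0.0 (shut) to 1.0 (fully open).
Only numpy, scipy, OpenCV 4.12 (cv2) and the standard library are available. Lean on these libraries where they do the work, as an engineer would, in place of code of your own. Each camera call takes 0.05 s, during which the arm holds its last target.

TASK

On the capsule filling stand, gently push the dose ring's lever round until its pointer meets the single long mark on the white dial. Then push the brake tab all the way in towards the ring, so that the setting is locked, without shifting the ring again. Push with the fingertips only, and leave the cup, the weight and all the other things where they stand.

Things in the scene. Friction and masses are not known exactly. Their poses are not given: they have to be found in the camera images.
- stand: Capsule filling stand, fixed: clear plate 280 mm square (top 45 mm above the table) on chrome feet, with a steel drum (radius 90 mm at its foot) in the middle carrying ring and dial. Origin at table height on the vertical axis of ring and dial; z up. Brake slide on its +y side (robot's left), lever on its -y side. Brass nuts 58 mm high at the corners.
- dose_ring: Aluminium ring, radius 85 mm, top 82.5 mm high, turning about the stand's vertical axis (origin on it, at table height). x points along its lever. Swing 2.15 rad; at the clockwise stop (seen from above) the lever points 150 degrees clockwise of the stand's +x. Friction 0.16 N m (1.3 N at the post) holds it where left, no spring. The mark always lies counter-clockwise of the start.
- lever_post (a point): Point on the axis of the upright steel post at the lever's outer end, 120 mm from the ring's axis, 100 mm above the table. The post is 15 mm in diameter from 72 to 120 mm above the table, with a black ball of 21 mm diameter on top (up to 132 mm). The lever arm below it is 12 mm wide, top 80.5 mm above the table.
- pointer (a point): Inner tip of the black pointer (5 mm wide, 21 mm long) on top of the dose ring, in line with the lever, 60 mm from the ring's axis, 88 mm above the table: it points inward at the dial's rim.
- dial: White dial disc, radius 60 mm, fixed in the middle of the dose ring, top 88 mm above the table. It carries black radial marks 12 degrees apart round part of its rim: short ones 9 mm long and a single long, broad one (34 mm by 5 mm). Origin on the ring's axis, on the disc's underside; x points towards the long mark.
- mark (a point): Outer end of the dial's long mark, at the dial's rim, 60 mm from the ring's axis, 88 mm above the table. It coincides with point pointer when the ring is set.
- brake (a joint): Travel of the brake slide: 0 m is fully out (released), 0.022 m fully home (rubber shoe against the ring's rim). It moves towards the ring's axis, along the stand's -y. It stays where it is left; friction about 2 N, no spring. It starts 0 to 4 mm in.
- brake_face (a point): Middle of the outer face of the brake slide's upright steel tab, 95 mm above the table, 135 mm from the ring's axis when out. Tab 34 mm wide (along the stand's x), 8 mm thick, from 47 to 109 mm above the table. Push this face towards the ring's axis.
- cup: Bystander: steel cup, 42 mm diameter, 45 mm high, standing on the stand's plate near its -x +y corner. Origin under its centre, as for all bystanders unless stated.
- weight: Bystander: brass knobbed weight, 32 mm diameter, 42 mm high, on the stand's plate near its +x +y corner.
- beaker: Bystander: glass beaker of capsules, 88 mm diameter, 130 mm high, on the table to the left.
- small_beaker: Bystander: small glass beaker, 50 mm diameter, 62 mm high, on the table to the right.
- scraper: Bystander: flat scraper with white blade and green handle, about 190 mm long (handle end 80 mm along its -x, blade edge 112 mm along +x from its origin), 12 mm high, on the table to the right.
- jar: Bystander: white jar, 64 mm diameter, 85 mm high, on the table far left.
- tamper: Bystander: round tamper with black knob, 52 mm diameter, 75 mm high, on the table near left.

How it is judged:
On the way, in this order (a step that is already met when the one before it is completed fails the run):
1. the ring's pointer is on the dial's long mark and the ring is still, the brake still off (distance between pointer and mark below 0.0045 m and angular speed of dose_ring below 0.03 rad/s and value of joint brake below 0.01 m), for 0.3 s.
2. the brake is fully in, the pointer still on the mark (value of joint brake above 0.019 m and distance between pointer and mark below 0.0045 m), for 0.2 s.
At the end, for the whole second after the job is handed in: Pointer tip within 4.5 mm of the long mark's outer end (about 4 degrees), brake slide at least 19 mm in of its 22 mm, ring at rest (all of step 2 and angular speed of dose_ring below 0.03 rad/s); the robot touches nothing.
It fails at once if the brake is pushed in while the pointer is off the mark, or the ring is shifted under the brake (value of joint brake above 0.019 m and not (distance between pointer and mark below 0.0045 m)).
It fails at once if the ring or its lever is pushed or squeezed with more than 30 N (contact force between the fingers and dose_ring above 30 N).
It fails at once if a bystander is lifted, tipped or shifted by more than 15 mm (distance of any of cup, weight, beaker, small_beaker, scraper, jar, tamper from where it was at the start of the episode above 0.015 m or angle between any of cup, weight, beaker, small_beaker, scraper, jar, tamper's own z axis and vertical above 0.4 rad).
It also fails if it takes over 58 s, if anything falls off the work surface, if the arm or the gripper's body presses on something with over 40 N, if the wrist force passes 120 N, or if a joint passes its speed limit or range.

## Working session

There is one attempt and no reset: what is moved stays moved. The work goes in short steps, Python scripts to look and compute and a tool call to move; the robot and the scene stay as the last step left them, time stands still between calls to the robot, and variables do not carry over. Pictures are saved under pics/ and viewed, and the job is handed in when it is done.

Besides the shell and the picture viewer there is one more tool, called by a JSON object that holds its "method" and its "body". carry_out: Moves the arm, as the interface text tells. Its arguments: {"type":"object","properties":{"targets":{"type":"string"},"force":{"type":"number"}},"required":["targets"]}

```bash
ls; mkdir -p pics; python3 - <<'E'
from plant import r, eyes
import cv2,numpy as np
print(r.get_state(), r.tcp_to_tips)
for n in("side","top"):
    p,d=eyes.snapshot(n); cv2.imwrite(f"pics/{n}0.png",p); np.savez(f"{n}0.npz",p=p,d=d)
    print(n,eyes.camera_params(n))
E
```

```text
pics
{'clock': 0.0, 'q': array([-1.27818745,  0.69000123, -0.19451133,  1.56631891,  0.15729686,
        0.90251997, -0.21512244]), 'qd': array([-7.94870310e-04,  2.05043857e-04,  6.39304548e-04,  8.65240797e-05,
       -2.44971692e-04,  5.58834533e-04, -5.32955912e-04]), 'joint_torque': array([ 5.37148699e-04, -5.27564764e+01, -1.26654413e+00, -1.53436464e+01,
       -5.25180821e-02,  6.24381937e-03,  1.58766684e-04]), 'tool_pos': array([0.15990132, 0.60386541, 0.40390563]), 'eef_rot': array([ 0.09057314,  0.70123419, -0.09188349,  0.70115943]), 'contact_force': array([-0.58281386,  0.3476981 , -0.22915331]), 'moment': array([-0.04459811, -0.03149712,  0.01672351]), 'opening': 0.9992942612767894} 0.166
side {'intrinsics': array([[392.94137463,   0.        , 272.90243518],
       [  0.        , 392.94137463, 210.93505323],
       [  0.        ,   0.        ,   1.        ]]), 'rvec': array([ 0.04282899, -2.87851376,  1.23649497]), 'tvec': array([0.49415679, 0.07242844, 1.1576463 ])}
top {'intrinsics': array([[428.86781838,   0.        , 269.63426256],
       [  0.        , 428.86781838, 205.87051716],
       [  0.        ,   0.        ,   1.        ]]), 'rvec': array([ 2.16332077, -2.10785904,  0.19248462]), 'tvec': array([-0.02040331,  0.51982624,  1.23358194])}
```

View pics/top0.png

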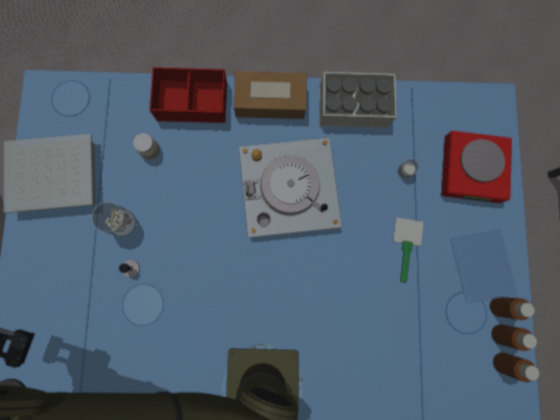

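View pics/side0.png

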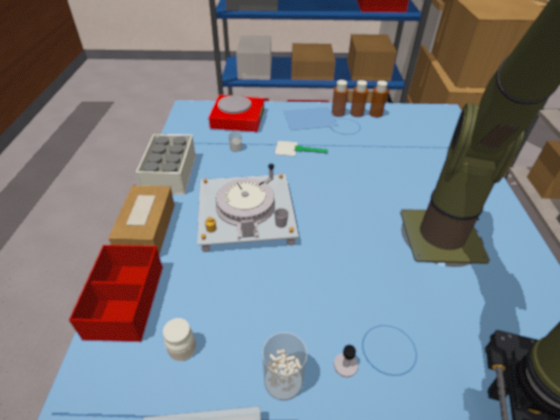

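The top view shows the stand near (290,188), with the lever ball at about (323,208), the brake tab at (250,189), the long mark towards about (308,177), and the arm clear. I'll zoom in.

```bash
cat > h.py <<'E'
import cv2,numpy as np
from plant import r, eyes
def cam(n):
    c=eyes.camera_params(n); return c["intrinsics"],cv2.Rodrigues(c["rvec"])[0],c["tvec"]
def atz(n,u,v,z):
    K,R,t=cam(n); d=R.T@np.linalg.inv(K)@np.array([u,v,1.]); o=-R.T@t
    return o+d*(z-o[2])/d[2]
def proj(n,P):
    K,R,t=cam(n); p=K@(R@np.asarray(P,float)+t); return p[:2]/p[2]
def rect(n,img,c,z,half=.17,N=600):
    # orthorectified: up=+x, left=+y
    g=np.linspace(half,-half,N); K,R,t=cam(n)
    X,Y=np.meshgrid(g,g,indexing='ij'); P=np.stack([X+c[0],Y+c[1],0*X+z],-1)@R.T+t
    p=P@K.T; m=(p[...,:2]/p[...,2:]).astype(np.float32)
    return cv2.remap(img,m[...,0],m[...,1],cv2.INTER_CUBIC)
E
python3 - <<'E'
from h import *
p=np.load("top0.npz")["p"]
# corner nuts
for u,v in((245,151),(325,143),(335,221),(253,231)): print(atz("top",u,v,.058).round(4))
print(atz("top",290.5,183.5,.088))
cv2.imwrite("pics/z0.png",cv2.resize(p[130:245,230:350],None,fx=5,fy=5,interpolation=cv2.INTER_CUBIC))
s=np.load("side0.npz")["p"]
cv2.imwrite("pics/zs0.png",cv2.resize(s[155:255,190:305],None,fx=5,fy=5,interpolation=cv2.INTER_CUBIC))
E
```

```text
[0.6837 0.0716 0.058 ]
[ 0.7157 -0.1697  0.058 ]
[ 0.478  -0.1998  0.058 ]
[0.4422 0.0399 0.058 ]
[ 0.58026838 -0.06558693  0.088     ]
```

View pics/z0.png

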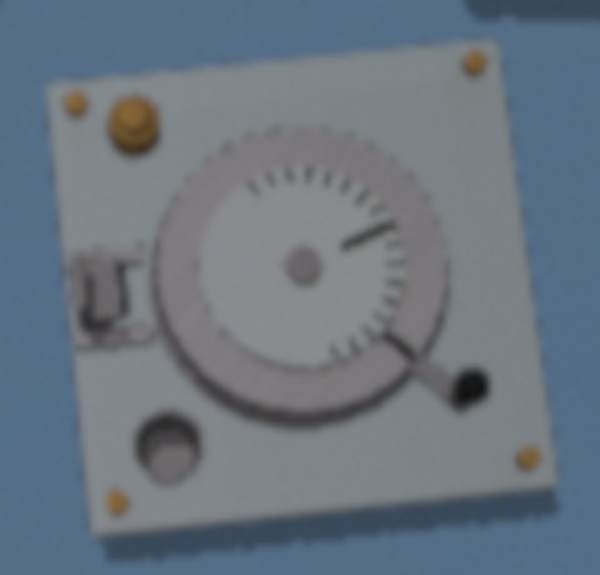

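View pics/zs0.png

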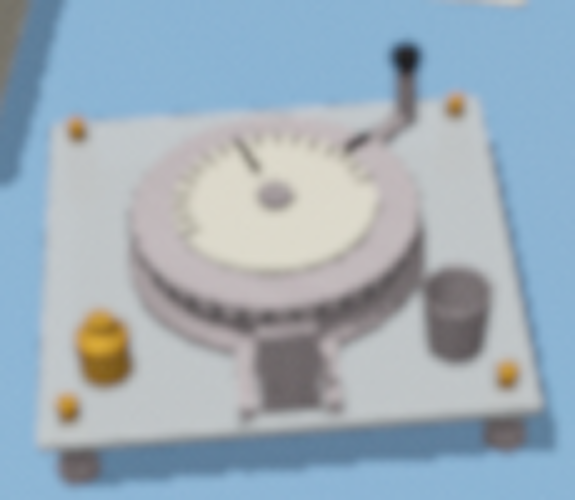

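The crops show the parts clearly. In zoomed top-view pixels, the long mark's outer end is at (394,225), the pointer tip at (386,335) and the ball at (470,385). The nuts are at (76,103), (475,62), (528,457) and (117,502). Next I'll compute positions and draw the model over the images to check them.

```bash
python3 - <<'E'
from h import *
f=lambda x,y,z:atz("top",230+(x+.5)/5-.5,130+(y+.5)/5-.5,z)
N=[f(x,y,.058) for x,y in((76,103),(475,62),(528,457),(117,502))]
c=np.mean(N,0);print("c nuts",c,[n.round(4) for n in N])
e=N[0]-N[3]+N[1]-N[2]; th=np.arctan2(e[1],e[0]); print("yaw",np.degrees(th), [np.linalg.norm(N[i]-N[i-1]) for i in range(4)])
for nm,x,y,z in(("markout",394,225,.088),("markin",343,247,.088),("ptr in",386,335,.088),("ptr out",414,360,.086),("ball",470,385,.122),("tab",106,288,.109)):
    q=f(x,y,z); d=q-c; print(nm,q.round(4),"r",np.hypot(d[0],d[1]).round(4),"ang",np.degrees(np.arctan2(d[1],d[0])).round(1))
# ring edge from white-dial circle fit is checked by overlay
g=np.load("side0.npz")["p"].copy(); t=np.load("top0.npz")["p"].copy()
def draw(n,img,x0,y0,x1,y1,out):
    z=cv2.resize(img[y0:y1,x0:x1],None,fx=5,fy=5,interpolation=cv2.INTER_CUBIC)
    def pt(P): u,v=proj(n,P); return (int((u-x0+.5)*5-.5),int((v-y0+.5)*5-.5))
    for R,h in((.06,.088),(.085,.0825)):
        for a in np.arange(0,360,4):
            a=np.radians(a); cv2.circle(z,pt([c[0]+R*np.cos(a),c[1]+R*np.sin(a),h]),1,(0,0,255),-1)
    S=np.array([[np.cos(th),-np.sin(th)],[np.sin(th),np.cos(th)]])
    for s in((-.14,-.14),(-.14,.14),(.14,-.14),(.14,.14)):
        q=c[:2]+S@np.array(s); cv2.circle(z,pt([*q,.045]),3,(0,0,255),-1)
    for x in(-.017,.017):
      for y in(.135,.127):
        q=c[:2]+S@np.array([x,y]); cv2.circle(z,pt([*q,.109]),3,(0,255,0),-1)
    cv2.imwrite(out,z)
draw("top",t,230,130,350,245,"pics/o_top.png"); draw("side",g,190,155,305,255,"pics/o_side.png")
E
```

```text
c nuts [ 0.58200779 -0.06415322  0.058     ] [array([0.6861, 0.0723, 0.058 ]), array([ 0.7188, -0.1685,  0.058 ]), array([ 0.478 , -0.2004,  0.058 ]), array([0.4451, 0.0399, 0.058 ])]
yaw 7.599528201587902 [np.float64(0.24320277385064326), np.float64(0.24297249137175042), np.float64(0.24290664217304733), np.float64(0.2425785865341193)]
markout [ 0.6083 -0.1174  0.088 ] r 0.0594 ang -63.7
markin [ 0.5943 -0.0878  0.088 ] r 0.0266 ang -62.5
ptr in [ 0.5428 -0.1134  0.088 ] r 0.0629 ang -128.6
ptr out [ 0.5289 -0.1299  0.086 ] r 0.0845 ang -128.9
ball [ 0.5088 -0.1576  0.122 ] r 0.1187 ang -128.1
tab [0.5616 0.0485 0.109 ] r 0.1145 ang 100.3
```

View pics/o_top.png

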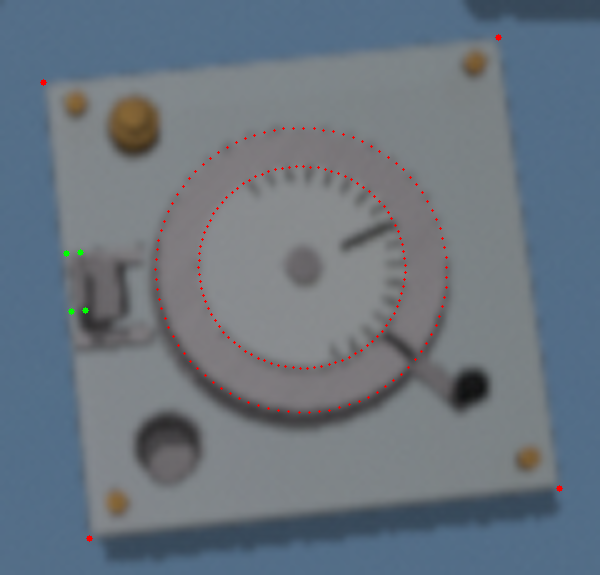

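View pics/o_side.png

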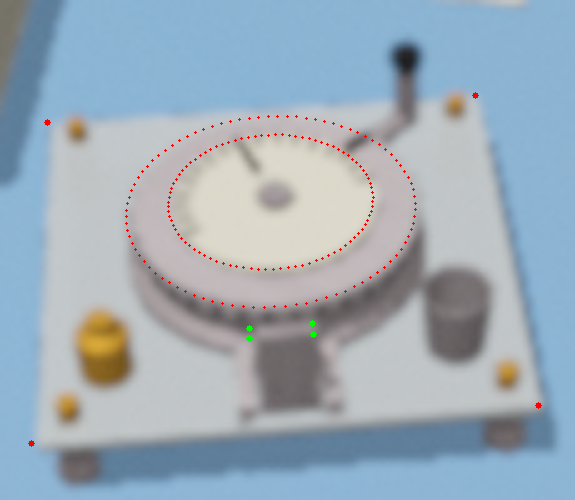

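The overlay fits in the top view. The side camera is off by about 2–3 mm, which is within its calibration. Pointer angle is about −128.5° and mark −63.5°, so the ring needs about +65°. Next I'll check the tool axes and the tab.

```bash
python3 - <<'E'
from h import *
from scipy.spatial.transform import Rotation as Ro
s=r.get_state(); print(Ro.from_quat(s["eef_rot"]).as_matrix().round(3))
for n in("top","side"):
    K,R,t=cam(n); print(n,"cam at",(-R.T@t).round(3))
    d=np.load(n+"0.npz")["d"]; v,u=np.mgrid[:420,:560]
    P=np.stack([(u-K[0,2])/K[0,0]*d,(v-K[1,2])/K[1,1]*d,d],-1); W=(P-t)@R
    a=np.radians(7.6); L=(W[...,:2]-[.582,-.064])@np.array([[np.cos(a),-np.sin(a)],[np.sin(a),np.cos(a)]])
    m=(abs(L[...,0])<.03)&(L[...,1]>.1)&(L[...,1]<.15)&(W[...,2]>.085)&(W[...,2]<.13)&(d>0)
    q=np.c_[L[m],W[m][:,2]]; print(len(q),q.min(0),q.max(0),np.median(q,0)) if len(q) else print(0)
t=np.load("top0.npz")["p"]
cv2.imwrite("pics/tab.png",cv2.resize(t[170:210,235:275],None,fx=14,fy=14,interpolation=cv2.INTER_CUBIC))
E
```

```text
[[-0.     0.256  0.967]
 [-0.002  0.967 -0.256]
 [-1.    -0.002  0.   ]]
top cam at [3.020e-01 1.000e-03 1.304e+00]
47 [-0.01600891  0.10347528  0.08513063] [0.01832147 0.13327887 0.11527533] [-0.00123738  0.12852341  0.10810175]
side cam at [0.474 0.804 0.848]
106 [-0.01825995  0.12512096  0.0854641 ] [0.01563133 0.13710333 0.11434754] [-0.00213199  0.13284111  0.10168237]
```

View pics/tab.png

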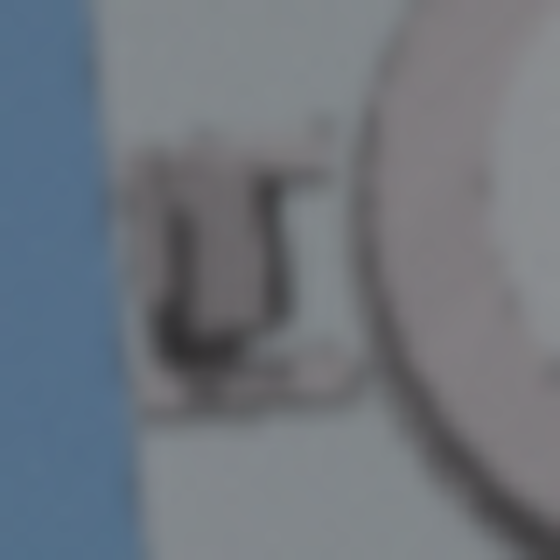

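{"method": "carry_out", "body": {"targets": "0 0 -7 14 0; 0 0 -14 29 0; 0 0 -14 29 0; 0 0 -14 29 0; 0 0 -14 29 0; 0 0 -14 29 0; 0 0 -14 29 0; 0 0 -14 29 0; 0 0 -14 29 0; 0 0 -14 29 0; 0 0 -14 29 0; 0 0 -14 29 0; 0 0 -14 10 0; 0 0 -28 7 0; 0 0 -28 7 0; 0 0 -28 7 0; 0 0 -28 7 0; 0 0 -28 7 0; 0 0 -28 7 0; 0 0 -28 7 0", "force": 20}}

```text
clock: 1.77
tool_pos: [0.4435, 0.1425, 0.4047]
eef_rot: [0.091, 0.701, -0.092, 0.701]
contact_force: [-0.3, 0.4, -0.3]
opening: 0.006
```

```bash
cat > st.py <<'E'
from h import *
from scipy.spatial.transform import Rotation as Ro
s=r.get_state(); M=Ro.from_quat(s["eef_rot"]).as_matrix()
print(round(s["clock"],2),"p",s["tool_pos"].round(4),"yaz",np.degrees(np.arctan2(M[1,1],M[0,1])).round(2),"xax",M[:,0].round(3),"q",s["q"].round(2),"F",s["contact_force"].round(1),"op",round(s["opening"],3))
def delta(X,Y,Z=None):
    D=np.array([X,Y,s["tool_pos"][2] if Z is None else Z])-s["tool_pos"]; print("tool delta mm",(M.T@D*1e3).round(1))
E
python3 st.py
```

```text
1.77 p [0.4435 0.1425 0.4047] yaz 75.12 xax [-0.    -0.001 -1.   ] q [-0.23  0.49 -0.27  2.03  0.21  0.65  0.67] F [-0.3  0.4 -0.3] op 0.006
```

{"method": "carry_out", "body": {"targets": "0 0 -26 10 0; 0 0 -26 10 0; 0 0 -26 10 0; 0 0 -26 10 0; 0 0 -26 10 0; 0 0 -26 10 0; 0 0 -26 10 0; 0 0 -26 10 0; 0 0 -26 10 0; 0 0 -20 8 0; 0 0 0 0 0.1; 0 0 0 0 0.1; 0 0 0 0 0.11; 0 0 0 0 0.1; 0 0 0 0 0; 0 0 0 0 0"}}

```text
clock: 3.1
tool_pos: [0.473, -0.126, 0.4046]
eef_rot: [0.231, 0.668, -0.232, 0.668]
contact_force: [-0.6, -0.1, 0.0]
opening: 0.004
```

```bash
python3 - <<'E'
from st import *
c=np.array([.582,-.064]);a=np.radians(-128.5);post=c+.12*np.array([np.cos(a),np.sin(a)]);t=np.array([-np.sin(a),np.cos(a)])
print(post); delta(*(post-.035*t),.258)
p,d=eyes.snapshot("top"); cv2.imwrite("pics/t1.png",p)
E
```

```text
3.1 p [ 0.473  -0.126   0.4046] yaz 51.8 xax [-0.001 -0.001 -1.   ] q [ 0.28  0.52 -0.18  1.96  0.14  0.67  0.92] F [-0.6 -0.1  0. ] op 0.004
[ 0.50729824 -0.15791298]
tool delta mm [146.6  -3.6  11.7]
```

{"method": "carry_out", "body": {"targets": "0 20 0 0 0; 0 25 0 0 0; 0 25 0 0 0; 0 25 0 0 0; 0 20 -4 0 0; 0 20 0 0 0; 0 12 0 0 0; 0 0 0 6 0; 0 0 0 6 0; 0 0 0 0 0; 0 0 0 0 0"}}

```text
clock: 4.07
tool_pos: [0.4814, -0.1366, 0.2587]
eef_rot: [0.232, 0.667, -0.232, 0.669]
contact_force: [-0.5, -0.7, 0.4]
opening: 0.001
```

```bash
python3 - <<'E'
from st import *
for n,(x0,y0,x1,y1) in(("top",(230,130,350,245)),("side",(190,100,340,255))):
    p,d=eyes.snapshot(n); cv2.imwrite(f"pics/{n}2.png",cv2.resize(p[y0:y1,x0:x1],None,fx=4,fy=4,interpolation=cv2.INTER_CUBIC))
E
```

```text
4.07 p [ 0.4814 -0.1366  0.2587] yaz 51.66 xax [ 0.003 -0.    -1.   ] q [ 0.24  0.78 -0.1   2.06  0.22  0.31  0.86] F [-0.5 -0.7  0.4] op 0.001
```

View pics/top2.png

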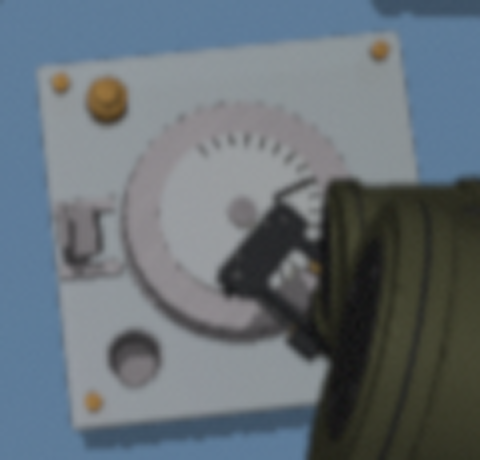

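View pics/side2.png

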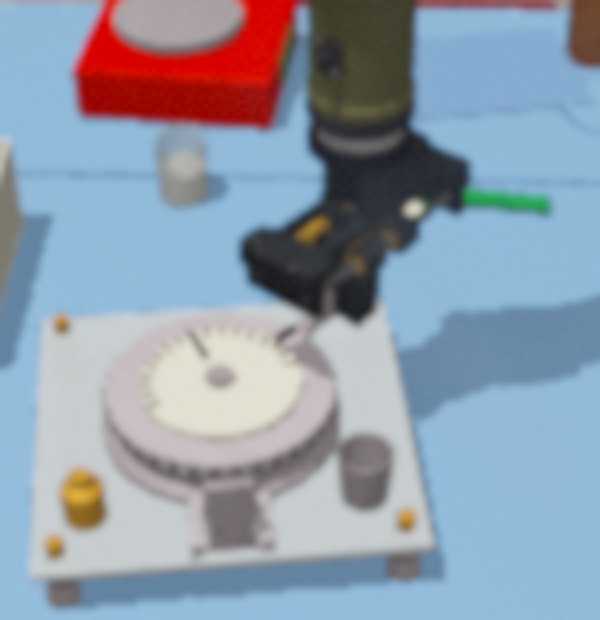

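Top view: the arm now hides the lever, but the brake side stays visible. In the side view the whole dial is visible, with the long mark at (200,343) and the pointer at (290,335). The tool is behind the post and hasn't touched it. I'll work out the arc.

```bash
python3 - <<'E'
import numpy as np
for d,az in(((-.0896,-.0813),51.66),):
    d=np.array(d);a=np.radians(az);y=np.array([np.cos(a),np.sin(a)]);z=np.array([np.sin(a),-np.cos(a)])
    for dl in(.04,.02):
        R=np.array([[np.cos(dl),-np.sin(dl)],[np.sin(dl),np.cos(dl)]]); D=(R@d-d)*1e3
        print(dl,"y",D@y,"z",D@z)
E
```

```text
0.04 y -0.6981068063178113 z 4.788536761076484
0.02 y -0.37299688508566864 z 2.390777730150856
```

{"method": "carry_out", "body": {"targets": "0 0 0 5 0; 0 0 0 5 0; 0 0 0 4 0; 0 0 -0.7 4.8 -0.04; 0 0 -0.7 4.8 -0.04; 0 0 -0.7 4.8 -0.04; 0 0 -0.7 4.8 -0.04; 0 0 -0.7 4.8 -0.04; 0 0 -0.7 4.8 -0.04; 0 0 -0.7 4.8 -0.04; 0 0 -0.7 4.8 -0.04; 0 0 -0.7 4.8 -0.04; 0 0 -0.7 4.8 -0.04; 0 0 0 0 0; 0 0 0 0 0"}}

```text
clock: 5.42
tool_pos: [0.5306, -0.1735, 0.2577]
eef_rot: [0.095, 0.701, -0.095, 0.701]
contact_force: [-0.3, 0.2, 0.3]
opening: 0.003
```

```bash
cat > look.py <<'E'
from st import *
import sys
k=sys.argv[1]
c=np.array([.582,-.064]);P=s["tool_pos"][:2]; a=np.arctan2(M[1,1],M[0,1]); y=np.array([np.cos(a),np.sin(a)]);z=np.array([np.sin(a),-np.cos(a)])
# post in contact: |q-c|=.12, (q-P).z=.0195
from scipy.optimize import brentq
g=lambda f:(c+.12*np.array([np.cos(f),np.sin(f)])-P)@z-.0195
f0=a+np.pi; f=brentq(g,f0-.6,f0+.6); q=c+.12*np.array([np.cos(f),np.sin(f)])
print("post angle if touching",(np.degrees(f)+180)%360-180,"lateral",((q-P)@y).round(4))
p,d=eyes.snapshot("side"); cv2.imwrite(f"pics/s{k}.png",cv2.resize(p[140:255,190:325],None,fx=5,fy=5,interpolation=cv2.INTER_CUBIC))
np.save(f"s{k}.npy",p)
E
python3 look.py 3
```

```text
5.42 p [ 0.5306 -0.1735  0.2577] yaz 74.51 xax [ 0.  0. -1.] q [ 0.37  0.83 -0.23  1.88  0.38  0.48  1.17] F [-0.3  0.2  0.3] op 0.003
post angle if touching -105.87803488280935 lateral -0.0008
```

View pics/s3.png

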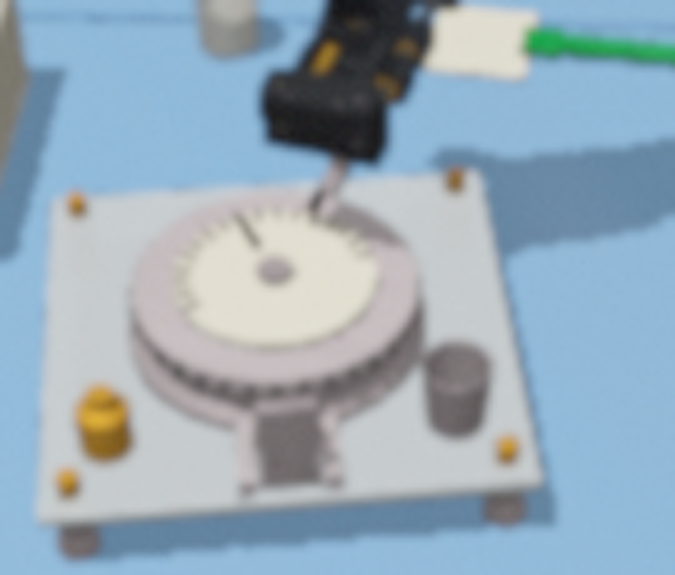

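The ring is turning: pointer tip at about (313,215), mark's outer end at about (238,214). I'll measure these angles in the side view, correcting its offset with the dial's rim.

```bash
cat > ang.py <<'E'
from h import *
import sys
from scipy.optimize import minimize
# offset correct: fit image shift so the projected dial circle matches the white disc
def ang(p,show=None):
    K,R,t=cam("side"); C=np.array([.582,-.064])
    def ring(C,rad):
        a=np.radians(np.arange(0,360,2)); P=np.c_[C[0]+rad*np.cos(a),C[1]+rad*np.sin(a),np.full(a.size,.088)]
        q=(P@R.T+t)@K.T; return (q[:,:2]/q[:,2:]).astype(np.float32)
    g=cv2.GaussianBlur(p.astype(np.float32).min(2)-.0,(0,0),.7)
    gr=p.astype(np.float32)[:,:,1]   # green: dial cream vs pinkish ring
    S=lambda m:cv2.remap(gr,m[:,0],m[:,1],cv2.INTER_LINEAR).ravel()
    best=max(((np.mean(np.minimum(S(ring(C+[i,j],.057))-S(ring(C+[i,j],.0635)),25)),i,j) for i in np.arange(-.006,.0061,.0005) for j in np.arange(-.006,.0061,.0005)))
    C2=C+best[1:]
    # polar unwrap: rows = radius 20..90mm, cols = angle
    A=np.radians(np.arange(-150,30,.5)); Rr=np.arange(.02,.09,.0005)
    AA,RR=np.meshgrid(A,Rr); Z=np.where(RR>.0,.088,0)
    P=np.stack([C2[0]+RR*np.cos(AA),C2[1]+RR*np.sin(AA),Z],-1); q=(P@R.T+t)@K.T; m=(q[...,:2]/q[...,2:]).astype(np.float32)
    pol=cv2.remap(p,m[...,0],m[...,1],cv2.INTER_CUBIC)
    return best,C2,pol
def darkang(pol,r0,r1,a0,a1):
    i0,i1=int((r0-.02)/.0005),int((r1-.02)/.0005); j0,j1=int((a0+150)*2),int((a1+150)*2)
    v=pol[i0:i1,j0:j1].astype(float).mean(2).mean(0); w=np.clip(np.median(v)-v-.3*(np.median(v)-v.min()),0,None)
    return a0+.5*(w@np.arange(w.size))/w.sum(), v.min(),np.median(v)
if __name__=="__main__":
    p=np.load(f"s{sys.argv[1]}.npy"); b,C2,pol=ang(p); print(b,C2)
    print("mark",darkang(pol,.03,.048,-90,-35))
    g=float(sys.argv[2]); print("ptr",darkang(pol,.063,.078,g-12,g+12))
    cv2.imwrite(f"pics/pol{sys.argv[1]}.png",cv2.resize(pol,None,fx=2,fy=3))
E
python3 ang.py 3 -106
```

```text
(np.float32(14.6381235), np.float64(-0.0019999999999999966), np.float64(5.204170427930421e-18)) [ 0.58  -0.064]
mark (np.float64(-64.07229404892847), np.float64(155.87387387387383), np.float64(216.59909909909905))
ptr (np.float64(-106.37757233164342), np.float64(112.6222222222222), np.float64(170.36666666666667))
```

View pics/pol3.png

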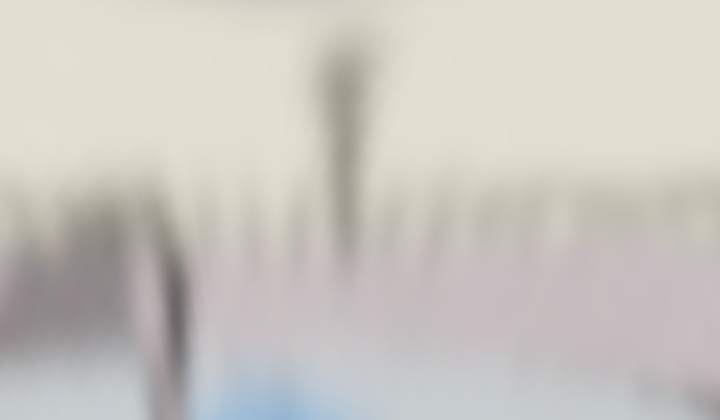

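The polar unwrap gives the mark at −64.1° and the pointer at −106.4°, in line with contact kinematics (−105.9°). About 42° remains, so I'll do most of it now.

{"method": "carry_out", "body": {"targets": "0 0 -0.7 4.8 -0.04; 0 0 -0.7 4.8 -0.04; 0 0 -0.7 4.8 -0.04; 0 0 -0.7 4.8 -0.04; 0 0 -0.7 4.8 -0.04; 0 0 -0.7 4.8 -0.04; 0 0 -0.7 4.8 -0.04; 0 0 -0.7 4.8 -0.04; 0 0 -0.7 4.8 -0.04; 0 0 -0.7 4.8 -0.04; 0 0 -0.7 4.8 -0.04; 0 0 -0.7 4.8 -0.04; 0 0 -0.7 4.8 -0.04; 0 0 -0.7 4.8 -0.04; 0 0 -0.7 4.8 -0.04; 0 0 0 0 0; 0 0 0 0 0"}}

```text
clock: 6.88
tool_pos: [0.6014, -0.1827, 0.2575]
eef_rot: [-0.116, 0.698, 0.116, 0.697]
contact_force: [1.0, -0.4, -0.1]
opening: 0.003
```

```bash
python3 look.py 4; python3 ang.py 4 -72
```

```text
6.88 p [ 0.6014 -0.1827  0.2575] yaz 108.89 xax [-0.  0. -1.] q [ 0.45  0.91 -0.43  1.66  0.54  0.69  1.65] F [ 1.  -0.4 -0.1] op 0.003
post angle if touching -71.39766868581461 lateral -0.0015
(np.float32(14.041732), np.float64(-0.0019999999999999966), np.float64(5.204170427930421e-18)) [ 0.58  -0.064]
mark (np.float64(-64.07266293810234), np.float64(155.3603603603604), np.float64(208.61711711711706))
ptr (np.float64(-69.96692276901202), np.float64(126.1), np.float64(183.27777777777774))
```

View pics/s4.png

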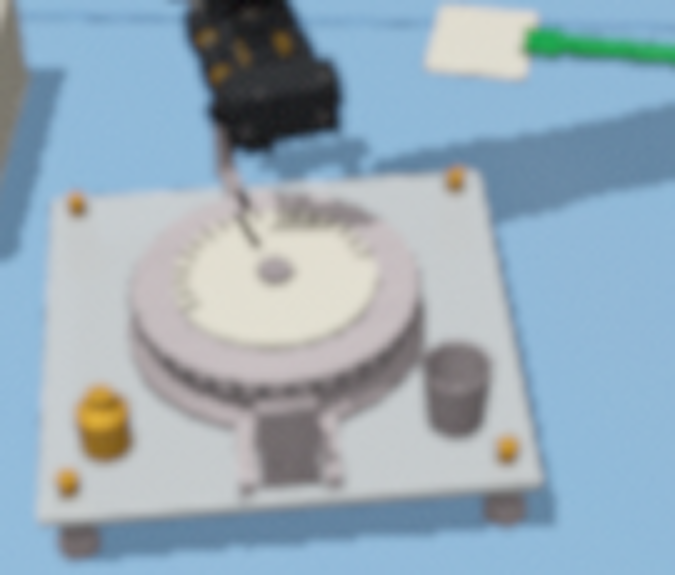

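The pointer at (243,207) is now just short of the mark. By image it has 5.9° to go, by kinematics 7.3°. I'll advance about 5.5° slowly.

{"method": "carry_out", "body": {"targets": "0 0 -0.4 2.4 -0.02; 0 0 -0.4 2.4 -0.02; 0 0 -0.4 2.4 -0.02; 0 0 -0.4 2.4 -0.02; 0 0 -0.3 1.9 -0.016; 0 0 0 0 0; 0 0 0 0 0; 0 0 0 0 0"}}

```text
clock: 7.6
tool_pos: [0.6132, -0.1803, 0.2578]
eef_rot: [-0.15, 0.691, 0.15, 0.691]
contact_force: [0.2, 0.7, -0.7]
opening: 0.005
```

```bash
python3 look.py 5; python3 ang.py 5 -65
```

```text
7.6 p [ 0.6132 -0.1803  0.2578] yaz 114.47 xax [ 0.001  0.    -1.   ] q [ 0.46  0.93 -0.46  1.62  0.56  0.73  1.73] F [ 0.2  0.7 -0.7] op 0.005
post angle if touching -65.65917758369568 lateral -0.0012
(np.float32(14.095453), np.float64(-0.0019999999999999966), np.float64(5.204170427930421e-18)) [ 0.58  -0.064]
mark (np.float64(-64.48081493942098), np.float64(155.48648648648648), np.float64(206.06306306306317))
ptr (np.float64(-64.07637354411808), np.float64(114.39999999999999), np.float64(186.79444444444448))
```

View pics/s5.png

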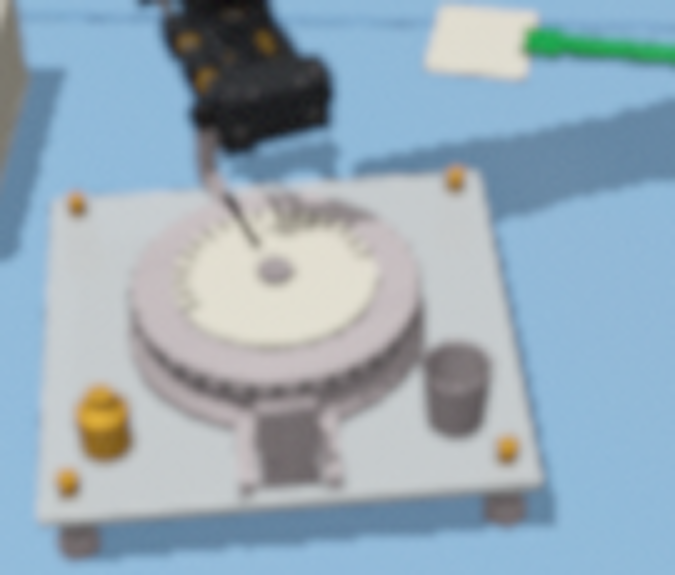

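View pics/pol5.png

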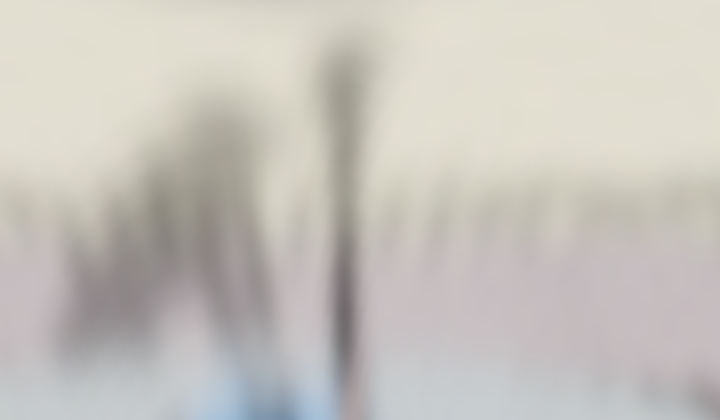

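The mark and pointer now form one continuous line: −64.5° against −64.1°, inside tolerance. I'll back off, rise, and check in the top view.

{"method": "carry_out", "body": {"targets": "0 0 0 -5 0; 0 0 0 -15 0; 0 0 0 -20 0; 0 -25 0 0 0; 0 -35 0 0 0; 0 -35 0 0 0; 0 -35 0 0 0; 0 -20 0 0 0; 0 0 0 -30 0; 0 0 0 -30 0; 0 0 0 -30 0; 0 0 0 -30 0; 0 0 0 0 0; 0 0 0 0 0"}}

```text
clock: 8.82
tool_pos: [0.4657, -0.2479, 0.4079]
eef_rot: [-0.149, 0.692, 0.149, 0.691]
contact_force: [0.1, -0.2, 0.9]
opening: 0.004
```

```bash
python3 look.py 6; python3 ang.py 6 -65; python3 - <<'E'
from h import *
p,d=eyes.snapshot("top"); cv2.imwrite("pics/t6.png",p)
cv2.imwrite("pics/z6.png",cv2.resize(p[130:245,230:350],None,fx=5,fy=5,interpolation=cv2.INTER_CUBIC))
E
```

```text
8.82 p [ 0.4657 -0.2479  0.4079] yaz 114.3 xax [-0.001 -0.001 -1.   ] q [ 0.76  0.61 -0.58  1.84  0.44  0.83  1.95] F [ 0.1 -0.2  0.9] op 0.004Traceback (most recent call last):
  File "look.py", line 8, in <module>
    f0=a+np.pi; f=brentq(g,f0-.6,f0+.6); q=c+.12*np.array([np.cos(f),np.sin(f)])
                  ~~~~~~^^^^^^^^^^^^^^^
    r = _zeros._brentq(f, a, b, xtol, rtol, maxiter, args, full_output, disp)
ValueError: f(a) and f(b) must have different signs
Traceback (most recent call last):
  File "ang.py", line 26, in <module>
    p=np.load(f"s{sys.argv[1]}.npy"); b,C2,pol=ang(p); print(b,C2)
FileNotFoundError: [Errno 2] No such file or directory: 's6.npy'
```

View pics/z6.png

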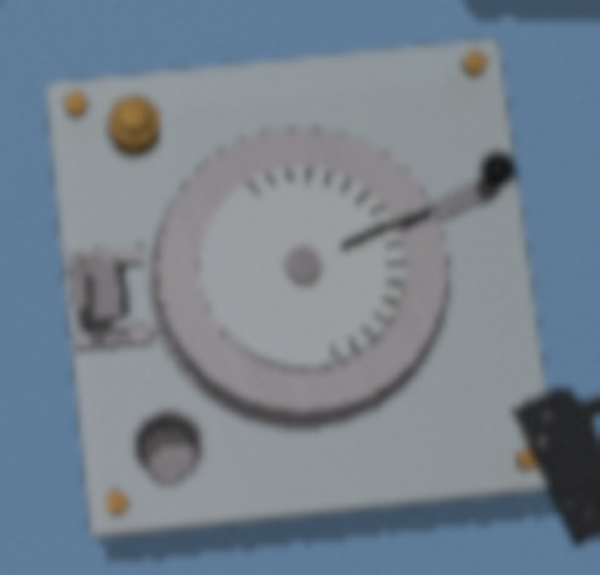

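```bash
python3 - <<'E'
from h import *
f=lambda x,y,z:atz("top",230+(x+.5)/5-.5,130+(y+.5)/5-.5,z)
c=np.array([.582,-.0642])
for nm,x,y,z in(("markin",343,247,.088),("ptr out",430,212,.086),("ball",496,168,.122),("cent",303,266,.09)):
    d=f(x,y,z)[:2]-c; print(nm,np.hypot(*d).round(4),np.degrees(np.arctan2(d[1],d[0])).round(2), d.round(4))
p,_=eyes.snapshot("side"); np.save("s6.npy",p)
t,_=eyes.snapshot("top"); np.save("t6.npy",t)
# top polar around c
K,R,tt=cam("top"); A=np.radians(np.arange(-90,-35,.25))
def prof(r0,r1,z):
    AA,RR=np.meshgrid(A,np.arange(r0,r1,.0005)); P=np.stack([c[0]+RR*np.cos(AA),c[1]+RR*np.sin(AA),0*AA+z],-1)
    q=(P@R.T+tt)@K.T; m=(q[...,:2]/q[...,2:]).astype(np.float32); v=cv2.remap(t,m[...,0],m[...,1],cv2.INTER_CUBIC).astype(float).mean(2).mean(0)
    w=np.clip(np.median(v)-v-.4*(np.median(v)-v.min()),0,None); return np.degrees(w@A/w.sum())
print("top: mark",prof(.03,.048,.088),"outer part",prof(.05,.058,.088),"ptr",prof(.062,.07,.088),prof(.07,.08,.088))
E
python3 ang.py 6 -65
```

```text
markin 0.0266 -62.46 [ 0.0123 -0.0236]
ptr out 0.0823 -64.67 [ 0.0352 -0.0744]
ball 0.12 -63.91 [ 0.0528 -0.1077]
cent 0.0004 -109.66 [-0.0001 -0.0004]
top: mark -62.009690566971635 outer part -62.52710766141824 ptr -64.81006057293801 -64.85833730766005
(np.float32(13.223996), np.float64(-0.0019999999999999966), np.float64(5.204170427930421e-18)) [ 0.58  -0.064]
mark (np.float64(-64.07710826293766), np.float64(153.87387387387395), np.float64(214.6486486486486))
ptr (np.float64(-64.10238879293343), np.float64(112.95555555555555), np.float64(185.06111111111113))
```

The views differ slightly. Side view shows 0° of error, while the top view and kinematics put the pointer about 2° short. All are inside the 4.3° limit, but I'll centre it with a 1.2° nudge by retracing the path exactly.

{"method": "carry_out", "body": {"targets": "0 0 0 30 0; 0 0 0 30 0; 0 0 0 30 0; 0 0 0 30 0; 0 20 0 0 0; 0 35 0 0 0; 0 35 0 0 0; 0 35 0 0 0; 0 25 0 0 0; 0 0 0 20 0; 0 0 0 12 0; 0 0 0 4 0; 0 0 0 2 0; 0 0 0 2 0; 0 0 0 0 0; 0 0 -0.2 1.2 -0.01; 0 0 -0.2 1.2 -0.01; 0 0 0 0 0; 0 0 0 0 0; 0 0 0 0 0"}}

```text
clock: 10.63
tool_pos: [0.6149, -0.1801, 0.2578]
eef_rot: [-0.157, 0.69, 0.157, 0.689]
contact_force: [-1.4, -0.1, 1.2]
opening: 0.005
```

```bash
python3 look.py 7; python3 ang.py 7 -64
```

```text
10.63 p [ 0.6149 -0.1801  0.2578] yaz 115.59 xax [-0. -0. -1.] q [ 0.46  0.93 -0.46  1.61  0.57  0.73  1.75] F [-1.4 -0.1  1.2] op 0.005
post angle if touching -64.86489094125932 lateral -0.001
(np.float32(14.142752), np.float64(-0.0019999999999999966), np.float64(5.204170427930421e-18)) [ 0.58  -0.064]
mark (np.float64(-64.46104184089816), np.float64(155.67567567567556), np.float64(206.13963963963965))
ptr (np.float64(-63.306516006604724), np.float64(116.97777777777773), np.float64(187.7))
```

The pointer advanced 0.8°, so the estimates now straddle zero. Next I'll retract, rise, and turn the tool for the brake.

{"method": "carry_out", "body": {"targets": "0 0 0 -5 0; 0 0 0 -15 0; 0 0 0 -20 0; 0 -25 0 0 0; 0 -35 0 0 0; 0 -35 0 0 0; 0 -35 0 0 0; 0 -20 0 0 0; 0 0 0 0 0.12; 0 0 0 0 0.12; 0 0 0 0 0.12; 0 0 0 0 0.12; 0 0 0 0 0.12; 0 0 0 0 0.12; 0 0 0 0 0.12; 0 0 0 0 0.12; 0 0 0 0 0.12; 0 0 0 0 0.12; 0 0 0 0 0.12; 0 0 0 0 0.12"}}

```text
clock: 12.35
tool_pos: [0.579, -0.1968, 0.4077]
eef_rot: [0.339, 0.621, -0.338, 0.621]
contact_force: [0.2, 1.3, -0.6]
opening: 0.003
```

{"method": "carry_out", "body": {"targets": "0 0 0 0 0.12; 0 0 0 0 0.12; 0 0 0 0 0.12; 0 0 0 0 0.085; 0 0 0 0 0; 0 0 0 0 0"}}

```text
clock: 12.85
tool_pos: [0.5791, -0.1968, 0.4077]
eef_rot: [0.465, 0.533, -0.465, 0.533]
contact_force: [0.6, 0.1, 0.0]
opening: 0.007
```

```bash
python3 - <<'E'
from st import *
delta(.560,.1005)
E
```

```text
12.85 p [ 0.5791 -0.1968  0.4077] yaz 7.79 xax [ 0. -0. -1.] q [ 0.27  0.66 -0.03  1.61  0.03  0.87  0.36] F [0.6 0.1 0. ] op 0.007
tool delta mm [  -0.    21.4 -297.1]
```

{"method": "carry_out", "body": {"targets": "0 0 1 -15 0; 0 0 2 -28 0; 0 0 2 -28 0; 0 0 2 -28 0; 0 0 2 -28 0; 0 0 2 -28 0; 0 0 2 -28 0; 0 0 2 -28 0; 0 0 2 -28 0; 0 0 2 -28 0; 0 0 2 -30 0; 0 0 0 0 0; 0 25 0 0 0; 0 30 0 0 0; 0 30 0 0 0; 0 30 0 0 0; 0 0 0 0 0; 0 0 0 0 0"}}

```text
clock: 14.35
tool_pos: [0.5598, 0.1008, 0.292]
eef_rot: [0.464, 0.533, -0.466, 0.532]
contact_force: [0.7, 0.2, -0.1]
opening: 0.005
```

```bash
python3 - <<'E'
from st import *
delta(.560,.1005,.246)
for n,(x0,y0,x1,y1) in(("top",(220,130,350,245)),("side",(170,100,320,255))):
    p,d=eyes.snapshot(n); cv2.imwrite(f"pics/{n}8.png",cv2.resize(p[y0:y1,x0:x1],None,fx=4,fy=4,interpolation=cv2.INTER_CUBIC))
E
```

```text
14.35 p [0.5598 0.1008 0.292 ] yaz 7.72 xax [-0.003  0.    -1.   ] q [-0.26  0.77 -0.01  1.84  0.01  0.53 -0.13] F [ 0.7  0.2 -0.1] op 0.005
tool delta mm [46.   0.3  0.4]
```

View pics/top8.png

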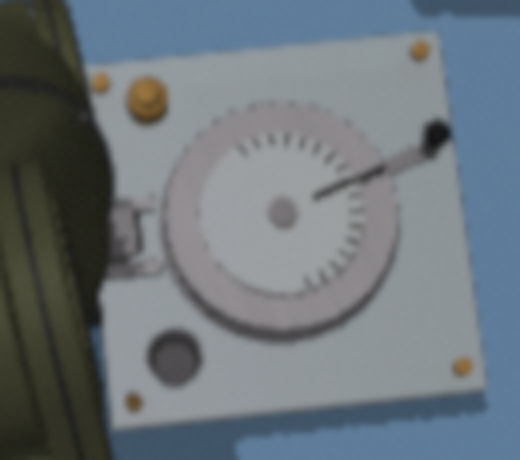

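View pics/side8.png

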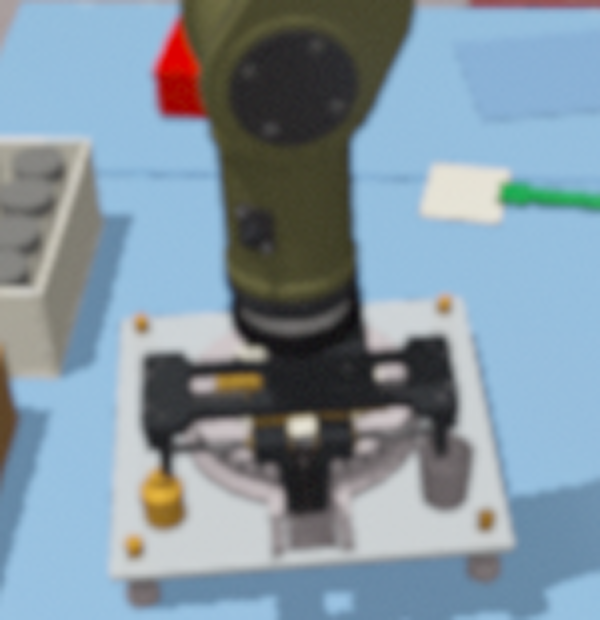

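In the top view the pointer and long mark are one line. In the side view the closed fingers line up with the tab in x, with the tab at about (310,530). I'll descend the rest and approach.

{"method": "carry_out", "body": {"targets": "0 16 0 0 0; 0 20 0 0 0; 0 10 0 0 0; 0 0 0 0 0; 0 0 0 6 0; 0 0 0 6 0; 0 0 0 5 0; 0 0 0 3 0; 0 0 0 3 0; 0 0 0 3 0; 0 0 0 3 0; 0 0 0 0 0"}}

```text
clock: 15.45
tool_pos: [0.5647, 0.0711, 0.2469]
eef_rot: [0.466, 0.532, -0.465, 0.532]
contact_force: [0.2, -0.5, 0.3]
opening: 0.004
```

```bash
cat > b.py <<'E'
from st import *
import sys
a=np.radians(97.6);u=np.array([np.cos(a),np.sin(a)])
print("tool stand-y mm",((s["tool_pos"][:2]-[.582,-.0642])@u*1e3).round(1),"face if touching",((s["tool_pos"][:2]-[.582,-.0642])@u*1e3-9).round(1), "Fpush",(s["contact_force"][:2]@u).round(1))
p,d=eyes.snapshot("side"); np.save(f"s{sys.argv[1]}.npy",p);cv2.imwrite(f"pics/b{sys.argv[1]}.png",cv2.resize(p[150:255,180:320],None,fx=5,fy=5,interpolation=cv2.INTER_CUBIC))
E
python3 b.py 9
```

```text
15.45 p [0.5647 0.0711 0.2469] yaz 7.6 xax [ 0.001  0.    -1.   ] q [-0.2   0.85 -0.01  1.86  0.02  0.43 -0.1 ] F [ 0.2 -0.5  0.3] op 0.004
tool stand-y mm 136.4 face if touching 127.4 Fpush -0.6
```

View pics/b9.png

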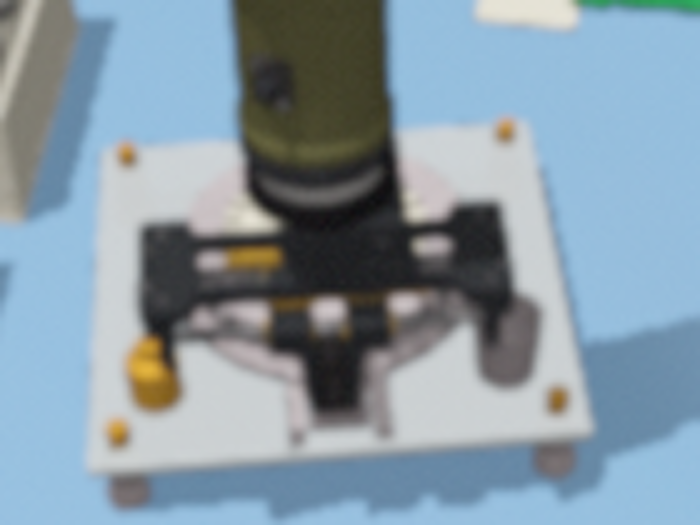

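The fingers are in front of the tab between the rails, near (335,385), and hide the tab as they should. The force is still near zero, so I'll push on slowly.

{"method": "carry_out", "body": {"targets": "0 0 0 2 0; 0 0 0 2 0; 0 0 0 2 0; 0 0 0 2 0; 0 0 0 2 0; 0 0 0 0 0"}}

```text
clock: 16.0
tool_pos: [0.5659, 0.0609, 0.2466]
eef_rot: [0.466, 0.532, -0.466, 0.532]
contact_force: [0.8, 0.2, 0.4]
opening: 0.007
```

```bash
python3 b.py 10
```

```text
16.0 p [0.5659 0.0609 0.2466] yaz 7.59 xax [ 0. -0. -1.] q [-0.18  0.85 -0.01  1.86  0.03  0.43 -0.08] F [0.8 0.2 0.4] op 0.007
tool stand-y mm 126.1 face if touching 117.1 Fpush 0.1
```

View pics/b10.png

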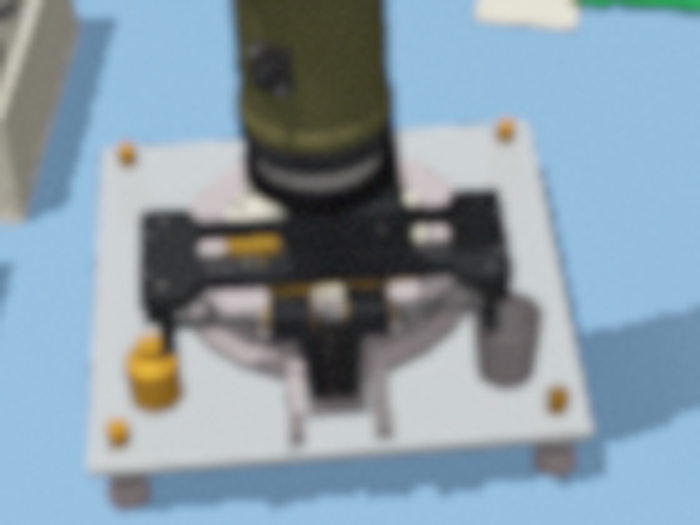

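The fingers advanced 10 mm. Friction of only about 2 N is hard to tell from noise. I'll continue in small steps until the end stop shows up as force.

{"method": "carry_out", "body": {"targets": "0 0 0 1.5 0; 0 0 0 1.5 0; 0 0 0 1 0; 0 0 0 0 0"}}

```text
clock: 16.38
tool_pos: [0.5663, 0.0573, 0.2466]
eef_rot: [0.466, 0.532, -0.466, 0.532]
contact_force: [-0.3, 1.5, 0.3]
opening: 0.004
```

```bash
python3 b.py 11
```

```text
16.38 p [0.5663 0.0573 0.2466] yaz 7.61 xax [-0. -0. -1.] q [-0.17  0.85 -0.02  1.86  0.03  0.43 -0.08] F [-0.3  1.5  0.3] op 0.004
tool stand-y mm 122.5 face if touching 113.5 Fpush 1.5
```

{"method": "carry_out", "body": {"targets": "0 0 0 1 0; 0 0 0 1 0; 0 0 0 0 0; 0 0 0 0 0"}}

```text
clock: 16.77
tool_pos: [0.5664, 0.0566, 0.2466]
eef_rot: [0.466, 0.533, -0.465, 0.532]
contact_force: [-1.7, 4.4, 0.9]
opening: 0.003
```

```bash
python3 b.py 12
```

```text
16.77 p [0.5664 0.0566 0.2466] yaz 7.68 xax [-0.     0.002 -1.   ] q [-0.17  0.85 -0.02  1.86  0.03  0.43 -0.07] F [-1.7  4.4  0.9] op 0.003
tool stand-y mm 121.8 face if touching 112.8 Fpush 4.6
```

The tool moved only 0.7 of the 2 mm commanded and the force rose to 4.6 N. The face is at about 112.8 mm, where fully home is 113. One more firm millimetre, then I'll withdraw.

{"method": "carry_out", "body": {"targets": "0 0 0 1 0; 0 0 0 1 0; 0 0 0 0 0; 0 0 0 0 0"}}

```text
clock: 17.15
tool_pos: [0.5664, 0.0562, 0.2467]
eef_rot: [0.466, 0.534, -0.464, 0.532]
contact_force: [-1.3, 8.2, 0.3]
opening: 0.003
```

```bash
python3 b.py 13
```

```text
17.15 p [0.5664 0.0562 0.2467] yaz 7.76 xax [-0.001  0.004 -1.   ] q [-0.17  0.85 -0.02  1.86  0.03  0.44 -0.07] F [-1.3  8.2  0.3] op 0.003
tool stand-y mm 121.4 face if touching 112.4 Fpush 8.3
```

{"method": "carry_out", "body": {"targets": "0 0 0 -4 0; 0 0 0 -10 0; 0 0 0 -20 0; 0 0 0 -20 0; 0 -20 0 0 0; 0 -30 0 0 0; 0 -35 0 0 0; 0 -35 0 0 0; 0 -30 0 -20 0; 0 0 0 -30 0; 0 0 0 -30 0; 0 0 0 -30 0; 0 0 -30 -20 0; 0 0 -35 -20 0; 0 0 -35 0 0; 0 0 -30 0 0; 0 0 0 0 0; 0 0 0 0 0"}}

```text
clock: 18.7
tool_pos: [0.4098, 0.2381, 0.3969]
eef_rot: [0.465, 0.532, -0.466, 0.532]
contact_force: [0.4, 1.1, 0.2]
opening: 0.003
```

```bash
python3 b.py 14; python3 ang.py 14 -64; python3 - <<'E'
from h import *
p,d=eyes.snapshot("top"); cv2.imwrite("pics/z14.png",cv2.resize(p[130:245,230:350],None,fx=5,fy=5,interpolation=cv2.INTER_CUBIC)); cv2.imwrite("pics/t14.png",p)
E
```

```text
18.7 p [0.4098 0.2381 0.3969] yaz 7.67 xax [-0.    -0.001 -1.   ] q [-0.64  0.51  0.03  2.02 -0.02  0.61 -0.47] F [0.4 1.1 0.2] op 0.003
tool stand-y mm 322.5 face if touching 313.5 Fpush 1.0
(np.float32(13.526014), np.float64(-0.002499999999999997), np.float64(5.204170427930421e-18)) [ 0.5795 -0.064 ]
mark (np.float64(-63.42955942784542), np.float64(164.48648648648648), np.float64(225.5765765765766))
ptr (np.float64(-62.956898960979274), np.float64(124.41111111111111), np.float64(196.17222222222227))
```

View pics/z14.png

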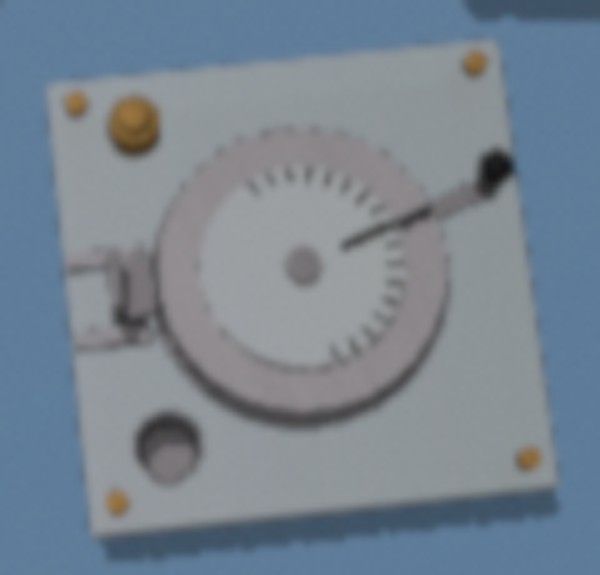

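View pics/b14.png

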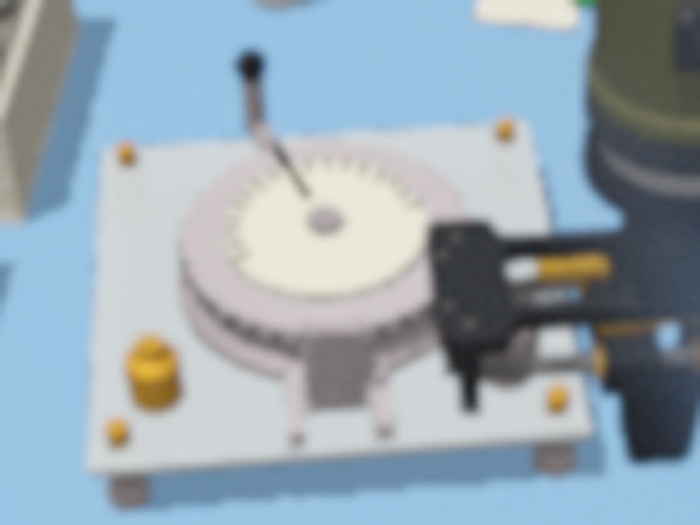

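View pics/t14.png

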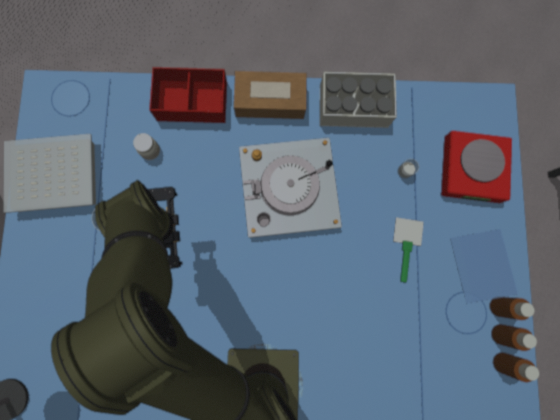

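```bash
python3 - <<'E'
from h import *
a=np.radians(7.6)
for n in("top","side"):
    K,R,t=cam(n); _,d=eyes.snapshot(n); v,u=np.mgrid[:420,:560]
    P=np.stack([(u-K[0,2])/K[0,0]*d,(v-K[1,2])/K[1,1]*d,d],-1); W=(P-t)@R
    L=(W[...,:2]-[.582,-.064])@np.array([[np.cos(a),-np.sin(a)],[np.sin(a),np.cos(a)]])
    m=(abs(L[...,0])<.02)&(L[...,1]>.095)&(L[...,1]<.15)&(W[...,2]>.09)&(W[...,2]<.13)&(d>0)
    q=np.c_[L[m],W[m][:,2]]; print(n,len(q),q.min(0),q.max(0),np.median(q,0))
E
```

```text
top 35 [-0.01577763  0.10479107  0.09736193] [0.01765505 0.11268481 0.11424558] [-0.00260298  0.10881928  0.1089589 ]
side 96 [-0.01774414  0.1036121   0.09023603] [0.01561931 0.11591604 0.11273304] [-0.00076205  0.11211146  0.10475083]
```

Both cameras put the tab face at about 112–113 mm, which is fully home. The pointer is on the mark and the robot is clear, so I'm handing in.

```bash
python3 -c "
from plant import r
print(r.finish_job())"
```

```text
the job is handed in; nothing more can be done
None
```

I turned the dose ring by its lever post until the pointer met the long mark, then pushed the brake tab fully in. The job was handed in about 19 s into the 58 s allowed. No verdict was reported.

- **Pointer on mark:** my last check, from the side camera after braking, put the pointer at −63.0° and the mark at −63.4°. An earlier top-view measurement and the arm's own position put the pointer about 2° short. I nudged it about 0.8° further to sit between the estimates. All of them lie within the roughly 4° tolerance.
- **Brake:** both cameras' depth put the tab's outer face about 112–113 mm from the axis, where fully home is 113 mm. The push ended against a stop, with about 8 N measured.
- **Other things:** the cup, weight and other things looked unmoved in the last top view, but the arm hid the beaker and tamper there. The arm never came near those two below about 230 mm. The gripper is withdrawn and touches nothing.

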